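# Close up the case of polished tap levers

### The job

Close up this case of polished tap levers by pushing with the fingertips: first fold the upright blue hold-down flap down until it lies flat in the case, then swing the grey cover shut on top of it until it sits flush on the rim, without slamming it. Keep the fingers off the grey felt that lines the insides of flap and cover, leave the levers in their pockets and everything else on the bench where it stands, and finish clear of it all.

Things in the scene. Friction and masses are not known exactly. Their poses are not given: they have to be found in the camera images.
- case: Grey plastic case with steel corners, 260 mm (own x) by 230 mm (own y), open on top, walls 8 mm, rim 90 mm above the bench; heavy, does not shift; turned up to 0.5 rad. Origin: centre of its underside. Cover hinged along its -y wall (robot's right), flap along its +y wall (robot's left; handle and latches). White tray inside, tops 63 to 68 mm above the bench, 4 pockets along x.
- flap (a joint): Angle of the blue hold-down flap, rad: 0 = flat in the case, 1.70 = its stop, leaning slightly outwards; starts upright (1.40 to 1.68). Stiff friction hinge (0.24 N m, 0.4 N m with the flap's weight): it stays where it is left. A standing flap stops the cover short of shut.
- flap_hinge (a point): Middle of the flap's hinge line, along the case's x, 100 mm to +y of the case's centre, 80 mm above the bench, in the plane of the flap's outer face. Axes turn with the flap: -y points to the free edge, z out of the outer face (up when flat). At angle a the free edge is 185 mm x cos(a) towards the case's -y and 185 mm x sin(a) up from here.
- flap_edge (a point): Middle of the flap's free edge on its plain blue outer face, 185 mm from the hinge line, beside a yellow stripe. The flap is 236 mm long (case x), 6 mm thick, 0.18 kg. When flat its outer face lies 80 mm above the bench, 10 mm below the rim, clear of the levers.
- flap_felt (a point): Grey felt, 3 mm thick, on the flap's inner face (the face towards the case, 6 to 9 mm behind the outer face), 212 x 145 mm, set back from the edges. Not to be touched with the fingers. This point: middle of the felt.
- cover (a joint): Angle of the grey cover, rad: 0 = shut on the rim, 1.57 = upright, 1.95 = its stop; starts standing open (1.60 to 1.88). Stiff friction hinge (0.8 N m; the cover's weight adds or takes up to 0.6 N m): it stays where it is left; needs about 1 to 6 N near its free edge.
- cover_hinge (a point): Middle of the cover's hinge line, along the case's x on the rim's outer edge, 115 mm to -y of the case's centre, 90 mm above the bench. Axes turn with the cover: y points to the free edge, z out of the outer face (up when shut). At angle a the free edge's underside is 230 mm x cos(a) towards the case's +y and 230 mm x sin(a) up from here.
- cover_edge (a point): Middle of the cover's free edge on its outer face: 230 mm along y and 22 mm along z from point cover_hinge. The cover is a shallow tray 260 mm long (case x), 230 mm wide, 22 mm deep, about 0.44 kg; shut, its outer face lies 112 mm above the bench.
- cover_felt (a point): Grey felt lining inside the cover, recessed behind its 16 mm rim walls, 224 x 194 mm. Not to be touched with the fingers. This point: middle of the felt.
- lever0: Chromed tap lever, 120 mm long along the case's y, round hub 42 mm across and 28 mm tall at its +y end, 0.16 kg, lying loose in pocket 1 of 4 counted along the case's x; origin under its middle, on the pocket floor 30 mm above the bench. Stays in its pocket.
- lever1: Chromed tap lever, 120 mm long along the case's y, round hub 42 mm across and 28 mm tall at its +y end, 0.16 kg, lying loose in pocket 2 of 4 counted along the case's x; origin under its middle, on the pocket floor 30 mm above the bench. Stays in its pocket.
- lever2: Chromed tap lever, 120 mm long along the case's y, round hub 42 mm across and 28 mm tall at its +y end, 0.16 kg, lying loose in pocket 3 of 4 counted along the case's x; origin under its middle, on the pocket floor 30 mm above the bench. Stays in its pocket.
- lever3: Chromed tap lever, 120 mm long along the case's y, round hub 42 mm across and 28 mm tall at its +y end, 0.16 kg, lying loose in pocket 4 of 4 counted along the case's x; origin under its middle, on the pocket floor 30 mm above the bench. Stays in its pocket.
- compound_bar: Brown-red bar of polishing compound, half in white paper, 190 x 50 x 42 mm, lying; origin under its centre. Loose bystander; not to be disturbed.
- paste_jar: Jar of polishing paste, 72 mm across, 70 mm tall, green label, metal cap; origin under its centre. Loose bystander; not to be disturbed.
- buff_wheel: Grey stitched buffing wheel lying flat, 140 mm across, 24 mm thick; origin under its centre. Loose bystander; not to be disturbed.
- mug: White mug, 80 mm across, 90 mm tall; origin under its centre. Loose bystander; not to be disturbed.
- wire_brush: Hand brush, wooden handle, grey head, lying on the bench, about 0.2 m long and under 40 mm high; origin under it. Loose bystander; not to be disturbed.
- spanner: Steel spanner lying on the bench, under 0.2 m long and 20 mm high; origin under it. Loose bystander; not to be disturbed.

How it is judged:
On the way, in this order (a step that is already met when the one before it is completed fails the run):
1. the flap lies flat in the case while the cover still stands open (value of joint flap below 0.06 rad and value of joint cover above 1 rad), for 0.2 s.
2. the cover is shut over the flat flap (value of joint flap below 0.06 rad and value of joint cover below 0.03 rad), for 0.2 s.
At the end, for the whole second after the job is handed in: The flap lies flat (within 0.06 rad) and the cover is shut and at rest (within 0.03 rad, about 7 mm at its free edge); each lever is within 25 mm of where it lay (all of step 2 and not (velocity of joint cover below -0.05 rad/s) and velocity of joint cover below 0.05 rad/s and distance of each of lever0, lever1, lever2, lever3 from where it was at the start of the episode below 0.025 m); the robot touches nothing.
It fails at once if the cover is slammed: it comes down onto the rim faster than 2 rad/s (about 0.45 m/s at its free edge) (value of joint cover below 0.2 rad and velocity of joint cover below -2 rad/s).
It fails at once if the cover is brought down (below 0.9 rad) while the flap still stands (above 0.3 rad) (value of joint cover below 0.9 rad and value of joint flap above 0.3 rad).
It fails at once if a finger pushes on a felt lining (over 1 N) (contact force between the fingers and flap_felt_pad above 1 N or contact force between the fingers and cover_felt_pad above 1 N).
It fails at once if a lever is lifted or pushed out of its place by more than 25 mm (distance of any of lever0, lever1, lever2, lever3 from where it was at the start of the episode above 0.025 m).
It fails at once if a bystander on the bench is lifted, carried or pushed more than 30 mm (distance of any of compound_bar, paste_jar, buff_wheel, mug, wire_brush, spanner from where it was at the start of the episode above 0.03 m).
It also fails if it takes over 58 s, if anything falls off the work surface, if the arm or the gripper's body presses on something with over 40 N, if the wrist force passes 120 N, or if a joint passes its speed limit or range.

### The arm

A 7-joint arm with a two-finger parallel gripper is mounted at the origin on the work surface. World frame = base frame: x ahead of the robot, y to its left, z up, the work surface at z = 0. Lengths are in m, angles in rad, forces in N, time in s.
With the tool pointing down it reaches from about 0.425 to 0.925 m from the base axis. Payload 6.8 kg.
Tool frame: the origin (TCP) lies at the centre of the arm's flange, where the gripper is bolted on; the fingertips stand 173 mm ahead of it and the grasp point (between the pads) lies 155 mm ahead of it (finger_overhang is the distance from the TCP to the fingertips, in m); y points along the fingers, z is the direction in which the jaws open and shut, and the axes are right-handed (so a half turn about y gives the same grasp; the last joint's range is limited). The gripper opens to 85 mm and grips with 20 to 120 N. Pads are 22 mm wide; open, the fingers measure 114 mm over their backs; the gripper's body (76 mm by 85 mm) begins 54 mm behind the grasp point. The pads swing forward as they close: fully open they stand 13 mm farther back than shut.
Start: joints at [1.172, 0.477, 0.022, 1.555, -0.011, 1.109, -0.083], TCP at [0.194, -0.647, 0.405] pointing down, gripper open.
Joint ranges: [-2.96, 2.96], [-0.34, 2.1], [-1.41, 1.46], [0.24, 2.44], [-1.37, 4.51], [0.17, 1.92], [-2.96, 2.96]. Speed limits (rad/s): [2.39, 2.39, 3.14, 3.14, 3.14, 3.14, 3.14].

### API

Orientations are given as a rotation vector (axis times angle).
In Python, from bench import get_obs, grab_frame, hand_in, finger_overhang gives the robot as it stands. The module is installed in compiled form; this text tells all that it offers.
- The arm moves only by the shell command python3 -m jog 'ROWS' [FORCE]. ROWS is JSON, a list of rows, each a list of 3 entries, a list of its own where there are three numbers: the shift along the tool's x, y, z in cm, then the turn about the tool's y in rad, then the gripper command: -1 is fully open, 1 is shut, values between are in proportion. In form: [[[x, y, z], twist, gripper], ...]. A call has 1 to 10 rows; each row is the pose to reach, as a shift and turn from the pose commanded when the call began, along the tool's axes at that moment; what a row does not reach only later rows make up. A row lasts 1/8 s, in which the tool goes at most 62.5 mm and 10.7 degrees, less where a joint would pass 70% of its speed; a pose out of reach is approached as far as the arm can. A call with a gripper value outside its range is refused whole. The fingers move at their own pace and stop on an object; FORCE is the grip in N (left out, the last holds). Time passes only in rows, so rows that repeat a pose let the fingers close. It gives the time, the measured TCP pose, the force and the opening at its end, in the units of the state.
- get_obs(): the state, without advancing time (a new reading comes with each control period).
- grab_frame(name): name is "scene" or "top"; returns a dict with "image" (420x560x3 uint8, blue, green, red), "fx", "fy", "cx", "cy" (pixels), "origin" and "rotation" of the camera in the world. Camera axes: x right, y up, looking along -z (the intrinsics and any distortion apply to the point x, -y, -z); pixel columns grow to the right and rows downward; lengths in m; the calibration is good to about 2 mm. A picture is of the moment at which its call begins. There is no depth.
- hand_in(): hands the job in, once; it reports no verdict.
The state is a dict: "clock": time; "joints": joint angles; "qvel": joint speeds; "tau": joint torques, N m; "tcp_pos": TCP position; "orientation": TCP orientation; "contact_force": force on the tool from outside, world axes, zero at the start; "moment": the same for the moment, N m; "grip_width": finger opening in m.
Only numpy, scipy, OpenCV 4.12 (cv2) and the standard library are available. Lean on these libraries where they do the work, as an engineer would, in place of code of your own. Each camera call takes 0.05 s, during which the arm holds its last target.

## Working session

There is one attempt and no reset: what is moved stays moved. The work goes in short steps, Python scripts to look and compute and a shell command to move; the robot and the scene stay as the last step left them, time stands still between calls to the robot, and variables do not carry over. Pictures are saved under pics/ and viewed, and the job is handed in when it is done.

```bash
mkdir -p pics; python3 - <<'E'
from bench import *
import cv2,numpy as np
o=get_obs()
for k in o: print(k,np.round(o[k],3))
print(finger_overhang if not callable(finger_overhang) else finger_overhang())
for n in ("scene","top"):
    f=grab_frame(n); cv2.imwrite(f"pics/{n}0.png",f["image"])
    print(n,{k:np.round(v,4).tolist() for k,v in f.items() if k!="image"})
E
```

```text
clock 0.0
joints [ 1.172  0.478  0.022  1.556 -0.012  1.109 -0.083]
qvel [ 0.     0.002 -0.    -0.001 -0.     0.001 -0.   ]
tau [-1.0000e-03 -5.9646e+01  1.6070e+00 -2.8121e+01  1.2000e-02  9.0000e-03
 -0.0000e+00]
tcp_pos [ 0.193 -0.646  0.404]
orientation [-0.303  2.067 -2.064]
contact_force [-0.047 -0.28   0.754]
moment [-0.018 -0.037  0.035]
grip_width 0.085
0.1734
scene {'fx': 465.0786, 'fy': 465.0786, 'cx': 279.4099, 'cy': 208.2532, 'origin': [1.1458, -0.5976, 1.2914], 'rotation': [0.5814, 0.2532, 0.7582]}
top {'fx': 469.8448, 'fy': 469.8448, 'cx': 278.5065, 'cy': 211.0033, 'origin': [0.2166, -0.0312, 1.4251], 'rotation': [0.1702, -0.1695, -1.5309]}
```

View pics/scene0.png

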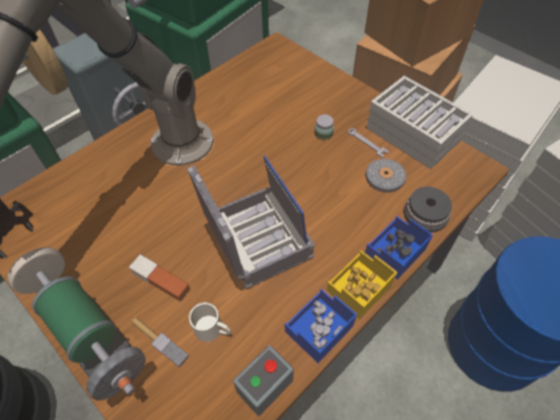

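View pics/top0.png

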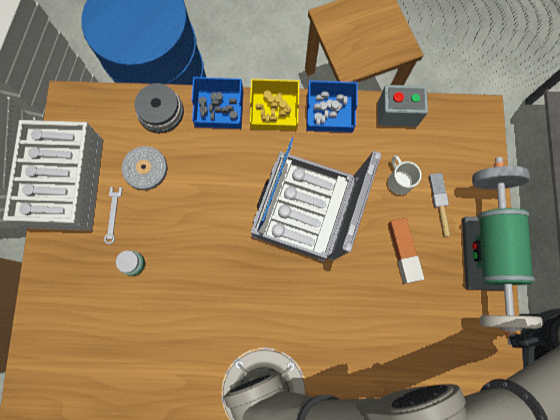

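```bash
python3 - <<'E'
import cv2
a=cv2.imread("pics/top0.png")[125:275,235:435]; cv2.imwrite("pics/topc.png",cv2.resize(a,None,fx=4,fy=4,interpolation=cv2.INTER_CUBIC))
a=cv2.imread("pics/scene0.png")[150:290,180:330]; cv2.imwrite("pics/scenec.png",cv2.resize(a,None,fx=4,fy=4,interpolation=cv2.INTER_CUBIC))
E
```

```text
(no output)
```

View pics/topc.png

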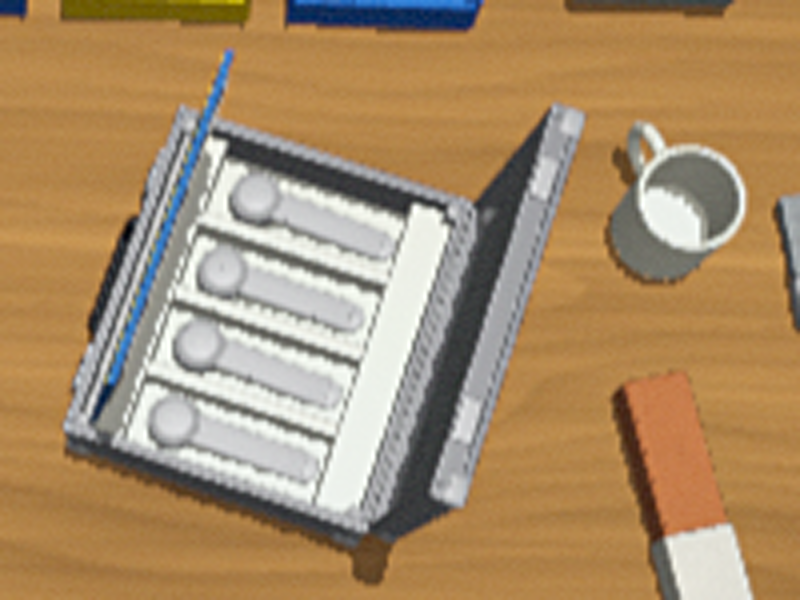

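View pics/scenec.png

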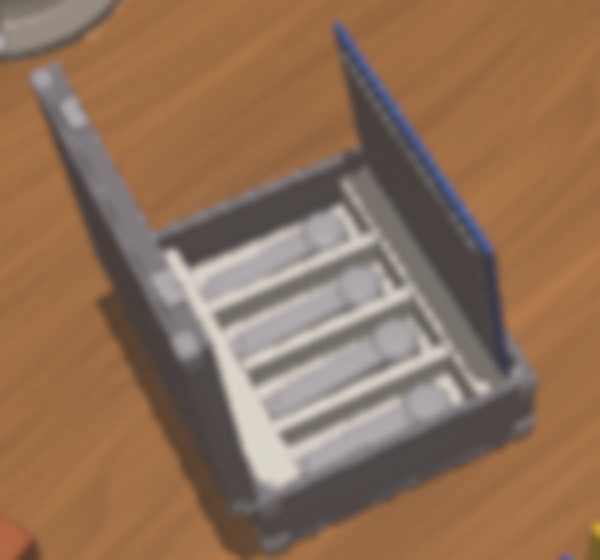

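```bash
cat > h.py <<'E'
import numpy as np, cv2
from scipy.spatial.transform import Rotation as R
CAM={'scene':dict(f=465.0786,cx=279.4099,cy=208.2532,o=[1.1458,-0.5976,1.2914],r=[0.5814,0.2532,0.7582]),
'top':dict(f=469.8448,cx=278.5065,cy=211.0033,o=[0.2166,-0.0312,1.4251],r=[0.1702,-0.1695,-1.5309])}
def ray(n,p):
    c=CAM[n]; return np.array(c['o']),R.from_rotvec(c['r']).apply([(p[0]-c['cx'])/c['f'],-(p[1]-c['cy'])/c['f'],-1])
def onz(n,p,z):
    o,d=ray(n,p); return o+d*(z-o[2])/d[2]
def tri(p,q):
    o1,d1=ray('top',p);o2,d2=ray('scene',q)
    s=np.linalg.lstsq(np.c_[d1,-d2],o2-o1,rcond=None)[0]
    a,b=o1+d1*s[0],o2+d2*s[1]; return (a+b)/2,np.linalg.norm(a-b)
def proj(n,P):
    c=CAM[n]; v=R.from_rotvec(c['r']).inv().apply(np.array(P)-c['o']); return np.array([c['cx']+c['f']*v[0]/-v[2],c['cy']-c['f']*v[1]/-v[2]])
E
python3 - <<'E'
from h import *
np.set_printoptions(precision=4,suppress=True)
t=lambda x,y:(235+x/4-.375,125+y/4-.375)
s=lambda x,y:(180+x/4-.375,150+y/4-.375)
c=[onz('top',t(*q),.09) for q in [(185,108),(68,432),(473,203),(365,530)]]
for q in c: print(q)
A,B,C,D=c
ctr=(A+D+B+C)/4
print('ctr',ctr, 'xlen',np.linalg.norm(A-B),np.linalg.norm(C-D),'ylen',np.linalg.norm(A-C),np.linalg.norm(B-D))
ex=(A-B+C-D); yaw=np.arctan2(ex[1],ex[0]); ey=(A-C+B-D); print(yaw,np.arctan2(-ey[0],ey[1]))
yaw=(yaw+np.arctan2(-ey[0],ey[1]))/2
X=np.array([np.cos(yaw),np.sin(yaw),0]);Y=np.array([-X[1],X[0],0])
# scene check corners
for q,p in zip(c,[(528,380),None,(275,505),None]):
    print(proj('scene',q), p and s(*p))
for nm,p,q in [('cov+x',t(585,115),s(187,350)),('cov-x',t(465,505),s(42,72)),('flap+x',t(232,50),s(490,248))]:
    P,e=tri(p,q); d=P-ctr; print(nm,P,'case',d@X,d@Y,P[2],'err',e)
E
```

```text
[ 0.6935 -0.0268  0.09  ]
[0.445  0.0496 0.09  ]
[ 0.6267 -0.2422  0.09  ]
[ 0.3814 -0.165   0.09  ]
ctr [ 0.5366 -0.0961  0.09  ] xlen 0.25998860995946815 0.25721155834764386 ylen 0.22555473487509475 0.22383089865556882
-0.30146403036177066 -0.2943907661199217
[312.131  243.7032] (311.625, 244.625)
[272.4375 183.9343] None
[244.1639 275.3555] (248.375, 275.875)
[209.9314 210.7279] None
cov+x [ 0.6165 -0.2729  0.3204] case 0.12821897781190503 -0.14560147203169824 0.32043253041647257 err 0.0053451578722934
cov-x [ 0.3729 -0.1965  0.3178] case -0.12704024729397856 -0.1440876800133473 0.3177702029255681 err 0.010957540001658082
flap+x [ 0.6721 -0.0562  0.266 ] case 0.11775935197085609 0.07787290897230593 0.2660247743801152 err 0.0014454952196245518
```

```bash
cat >> h.py <<'E'
CTR=np.array([.5355,-.099,0]);YAW=-.298
XC=np.array([np.cos(YAW),np.sin(YAW),0]);YC=np.array([-XC[1],XC[0],0])
def W(x,y,z): return CTR+x*XC+y*YC+np.array([0,0,z])
def rows(targets):  # TCP targets in case frame (mm) -> tool shift cm from current measured pose
    from bench import get_obs
    o=get_obs();M=R.from_rotvec(o['orientation']).as_matrix();p=np.array(o['tcp_pos'])
    d=p-CTR; print('now case mm',np.round([d@XC*1e3,d@YC*1e3,p[2]*1e3],1),'F',np.round([np.array(o['contact_force'])@XC,np.array(o['contact_force'])@YC,o['contact_force'][2]],1),'t',o['clock'],'w',o['grip_width'])
    print('tool axes in case: x',np.round([M[:,0]@XC,M[:,0]@YC,M[2,0]],2),'z',np.round([M[:,2]@XC,M[:,2]@YC,M[2,2]],2))
    for t in targets: print(t,np.round(M.T@(W(*(np.array(t)/1e3))-p)*100,1).tolist())
E
python3 - <<'E'
from h import *
from bench import get_obs
np.set_printoptions(precision=4,suppress=True)
print(R.from_rotvec(get_obs()['orientation']).as_matrix())
rows([(10,160,580)])
E
```

```text
[[-0.958  -0.0006  0.2867]
 [-0.2867  0.0015 -0.958 ]
 [ 0.0001 -1.     -0.0016]]
now case mm [-166.2 -623.7  403.8] F [-0.1 -0.6 -0.4] t 0.1 w 0.085475556809772
tool axes in case: x [-0.83 -0.56  0.  ] z [ 0.56 -0.83 -0.  ]
(10, 160, 580) [-58.2, -17.5, -55.4]
```

```bash
python3 -m jog '[[[0,-6,0],0,1],[[0,-12,0],0,1],[[0,-17.5,0],0,1],[[-4,-17.5,-4],-0.15,1],[[-8,-17.5,-8],-0.3,1],[[-12,-17.5,-12],-0.45,1],[[-16,-17.5,-16],-0.6,1],[[-20,-17.5,-20],-0.75,1],[[-24,-17.5,-24],-0.9,1],[[-28,-17.5,-27],-0.976,1]]'; python3 - <<'E'
from h import *
rows([(10,160,580)])
E
```

```text
clock: 1.35
tcp_pos: [0.3848, -0.3055, 0.5797]
orientation: [-1.052, 1.427, -1.427]
contact_force: [0.7, 0.2, -0.2]
grip_width: -0.0003
now case mm [ -83.4 -241.7  579.7] F [ 0.6  0.4 -0.2] t 1.35 w -0.00033917474927941865
tool axes in case: x [-0. -1.  0.] z [ 1. -0. -0.]
(10, 160, 580) [-40.2, -0.0, 9.3]
```

```bash
python3 -m jog '[[[-6,0,1],0,1],[[-12,0,3],0,1],[[-18,0,4],0,1],[[-24,0,5.5],0,1],[[-30,0,7],0,1],[[-36,0,8.5],0,1],[[-40,0,9.3],0,1],[[-40,0,9.3],0,1]]'; python3 - <<'E'
from h import *
from bench import grab_frame
rows([(10,130,395)])
for n in ('scene','top'): cv2.imwrite(f'pics/{n}1.png',grab_frame(n)['image'])
o=np.array(__import__('bench').get_obs()['tcp_pos']);
for n in ('scene','top'): print(n,'tip',proj(n,o-[0,0,.173]))
E
```

```text
clock: 2.35
tcp_pos: [0.5933, 0.0498, 0.5787]
orientation: [-1.053, 1.427, -1.423]
contact_force: [-0.7, -0.9, -0.5]
grip_width: -0.0001
now case mm [ 11.6 159.2 578.7] F [-0.4 -1.  -0.5] t 2.35 w -0.00011564368024177138
tool axes in case: x [ 0. -1. -0.] z [ 1.  0. -0.]
(10, 130, 395) [3.0, 18.4, -0.1]
scene tip [308.33378412 140.49778877]
top tip [248.89586077 145.50624016]
```

View pics/scene1.png

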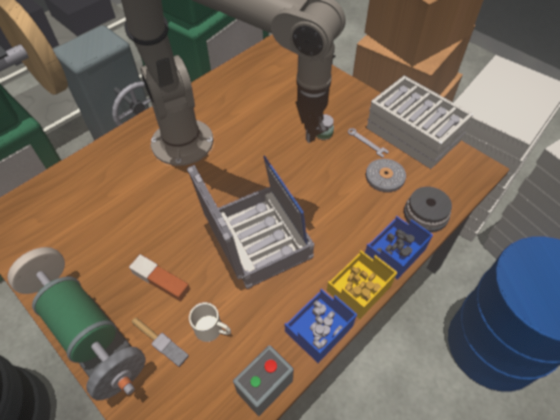

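View pics/top1.png

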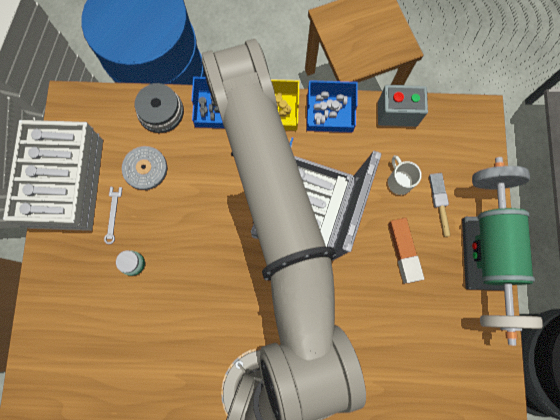

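```bash
python3 -m jog '[[[0.7,6,0],0,1],[[1.4,12,0],0,1],[[1.4,17,0],0,1],[[1.4,18.7,0],0,1],[[3,18.7,0],0,1],[[4.5,18.7,0],0,1],[[5.5,18.7,0],0,1],[[6.4,18.7,0],0,1]]'; python3 - <<'E'
from h import *
rows([(11,61,382)])
E
```

```text
clock: 3.45
tcp_pos: [0.5739, -0.0155, 0.394]
orientation: [-1.047, 1.428, -1.431]
contact_force: [1.1, 0.8, -0.9]
grip_width: -0.0003
now case mm [ 12.2  91.1 394. ] F [ 0.8  1.1 -0.9] t 3.45 w -0.000260476591549733
tool axes in case: x [-0.01 -1.   -0.  ] z [ 1.   -0.01  0.  ]
(11, 61, 382) [3.0, 1.2, -0.1]
```

```bash
python3 -m jog '[[[0.9,0.1,0],0,1],[[1.8,0.4,0],0,1],[[2.7,0.7,0],0,1],[[3.5,1.0,0],0,1],[[4.7,1.7,0],0,1],[[5.8,2.5,0],0,1],[[6.7,3.5,0],0,1],[[7.5,4.6,0],0,1],[[8.0,5.8,0],0,1],[[8.5,7.0,0],0,1]]'; python3 - <<'E'
from h import *
from bench import grab_frame
rows([(11,5,298)])
for n in ('scene','top'): cv2.imwrite(f'pics/{n}2.png',grab_frame(n)['image'])
E
```

```text
clock: 4.7
tcp_pos: [0.5481, -0.0963, 0.3217]
orientation: [-1.05, 1.43, -1.429]
contact_force: [0.2, 0.4, 0.9]
grip_width: 0.0
now case mm [ 11.2   6.3 321.7] F [0.1 0.4 0.9] t 4.7 w 2.1693021117124783e-05
tool axes in case: x [-0.01 -1.    0.  ] z [ 1.   -0.01 -0.  ]
(11, 5, 298) [0.1, 2.4, -0.0]
```

View pics/scene2.png

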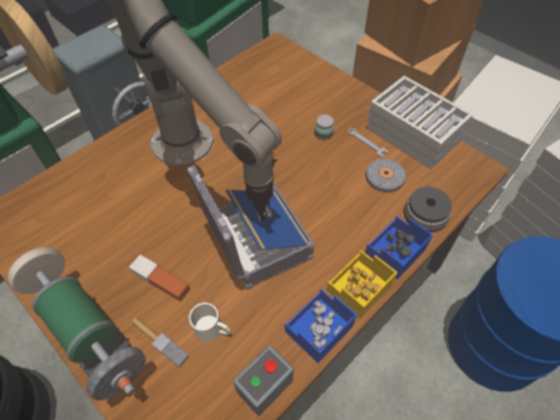

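```bash
python3 -m jog '[[[0.3,1.2,0],0,1],[[0.5,2.4,0],0,1],[[0.6,3.5,0],0,1],[[0.7,4.6,0],0,1],[[0.8,5.6,0],0,1],[[0.9,6.4,0],0,1],[[0.9,6.8,0],0,1],[[0.9,7.0,0],0,1]]'; python3 - <<'E'
from h import *
from bench import grab_frame
rows([(11,1,253)])
for n in ('scene','top'): cv2.imwrite(f'pics/{n}3.png',grab_frame(n)['image'])
a=cv2.imread("pics/scene3.png")[150:290,180:330]; cv2.imwrite("pics/scene3c.png",cv2.resize(a,None,fx=4,fy=4,interpolation=cv2.INTER_CUBIC))
E
```

```text
clock: 5.8
tcp_pos: [0.5456, -0.1045, 0.2533]
orientation: [-1.051, 1.43, -1.43]
contact_force: [-6.4, -0.2, 18.4]
grip_width: 0.0
now case mm [ 11.3  -2.3 253.3] F [-6.  -2.1 18.4] t 5.8 w 1.1145778620185263e-05
tool axes in case: x [-0.01 -1.    0.  ] z [ 1.   -0.01 -0.  ]
(11, 1, 253) [-0.3, 0.0, -0.0]
```

View pics/scene3c.png

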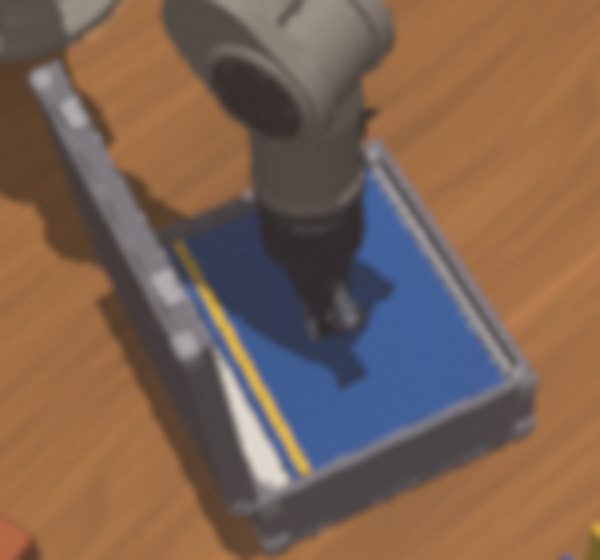

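```bash
python3 -m jog '[[[0,-5,0],0,1],[[-0.5,-11,0],0,1],[[-0.5,-17,0],0,1],[[-0.5,-23,0],0,1],[[-0.5,-29,0],0,1],[[0,-31,0],0,1],[[5,-31,0],0,1],[[11,-31,0],0,1],[[17,-31,0],0,1],[[20.5,-31,0],0,1]]'; python3 - <<'E'
from h import *
from bench import grab_frame
rows([(11,-200,455)])
for n in ('scene','top'): cv2.imwrite(f'pics/{n}4.png',grab_frame(n)['image'])
a=cv2.imread("pics/scene4.png")[90:290,130:330]; cv2.imwrite("pics/scene4c.png",cv2.resize(a,None,fx=3,fy=3,interpolation=cv2.INTER_CUBIC))
E
```

```text
clock: 7.15
tcp_pos: [0.4825, -0.3036, 0.5627]
orientation: [-1.049, 1.432, -1.433]
contact_force: [0.3, 0.1, 0.3]
grip_width: 0.0001
now case mm [   9.4 -211.1  562.7] F [0.2 0.2 0.3] t 7.15 w 8.046005554318129e-05
tool axes in case: x [-0.01 -1.    0.  ] z [ 1.   -0.01 -0.  ]
(11, -200, 455) [-1.1, 10.8, 0.2]
```

View pics/scene4c.png

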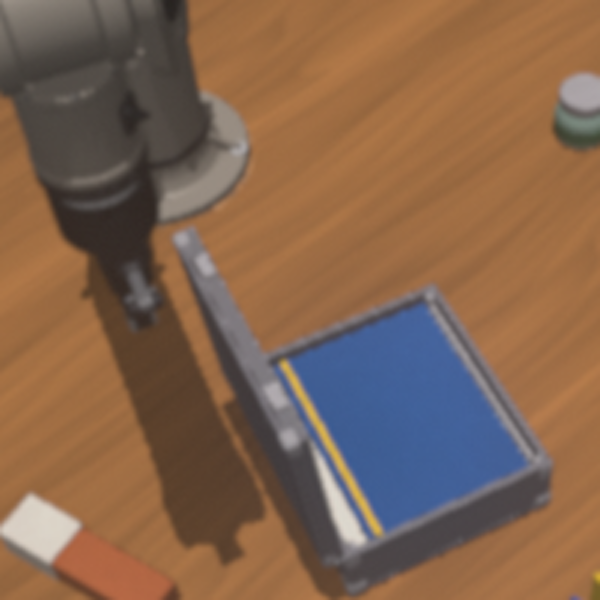

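View pics/top4.png

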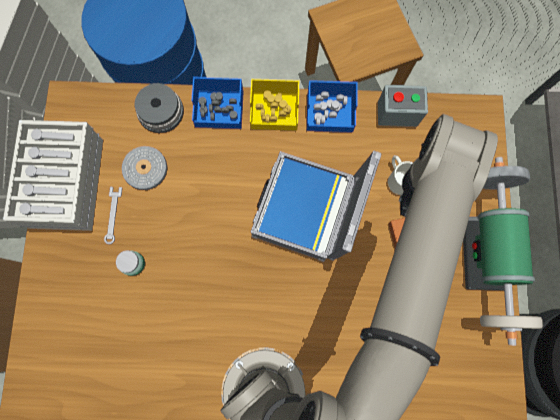

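```bash
python3 -m jog '[[[0,5,0],0,1],[[0,10.4,0],0,1],[[-1,10.4,0],0,1],[[-2,10.4,0],0,1],[[-3,10.4,0],0,1],[[-3.5,10.4,0],0,1],[[-3.5,10.4,0],0,1]]'; python3 - <<'E'
from h import *
rows([(11,-154,457)])
E
```

```text
clock: 8.12
tcp_pos: [0.495, -0.2663, 0.4596]
orientation: [-1.05, 1.428, -1.43]
contact_force: [0.2, 0.5, 0.9]
grip_width: 0.0
now case mm [  10.4 -171.9  459.6] F [0.  0.5 0.9] t 8.125 w 4.774291751281426e-05
tool axes in case: x [-0.01 -1.    0.  ] z [ 1.   -0.01  0.  ]
(11, -154, 457) [-1.8, 0.3, 0.0]
```

```bash
python3 -m jog '[[[-1.8,0.2,0],0,1],[[-3.7,0.1,0],0,1],[[-5.7,0,0],0,1],[[-7.6,0.3,0],0,1],[[-9.5,0.8,0],0,1],[[-11.3,1.5,0],0,1],[[-13,2.4,0],0,1],[[-14.7,3.4,0],0,1]]'; python3 - <<'E'
from h import *
from bench import grab_frame
rows([(11,-11,413)])
for n in ('scene','top'): cv2.imwrite(f'pics/{n}5.png',grab_frame(n)['image'])
a=cv2.imread("pics/scene5.png")[90:290,130:330]; cv2.imwrite("pics/scene5c.png",cv2.resize(a,None,fx=3,fy=3,interpolation=cv2.INTER_CUBIC))
E
```

```text
clock: 9.12
tcp_pos: [0.5394, -0.1242, 0.4254]
orientation: [-1.048, 1.427, -1.429]
contact_force: [-0.0, -1.8, 3.9]
grip_width: -0.0
now case mm [ 11.2 -23.  425.4] F [ 0.5 -1.7  3.9] t 9.125 w -3.052773600675238e-05
tool axes in case: x [-0. -1. -0.] z [ 1. -0.  0.]
(11, -11, 413) [-1.2, 1.2, -0.0]
```

View pics/scene5c.png

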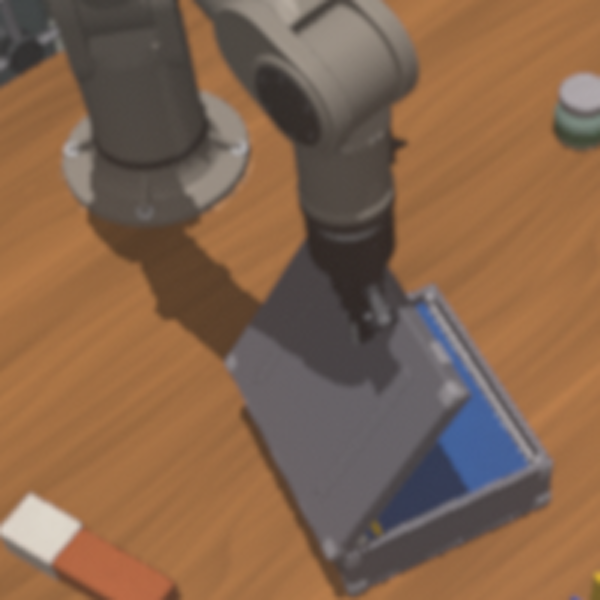

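```bash
python3 -m jog '[[[-1.4,1.2,0],0,1],[[-2.8,2.5,0],0,1],[[-4,3.9,0],0,1],[[-5.1,5.4,0],0,1],[[-5.9,7.0,0],0,1],[[-6.3,7.9,0],0,1],[[-6.6,8.7,0],0,1],[[-6.9,9.6,0],0,1],[[-7.2,10.4,0],0,1],[[-7.4,11.2,0],0,1]]'; python3 - <<'E'
from h import *
rows([(11,50,303),(11,54,285)])
E
```

```text
clock: 10.48
tcp_pos: [0.5609, -0.0558, 0.3123]
orientation: [-1.049, 1.429, -1.43]
contact_force: [0.2, 1.4, 2.6]
grip_width: -0.0001
now case mm [ 11.6  48.7 312.3] F [-0.3  1.4  2.6] t 10.475 w -9.696855079238677e-05
tool axes in case: x [-0.01 -1.   -0.  ] z [ 1.   -0.01  0.  ]
(11, 50, 303) [-0.1, 0.9, -0.1]
(11, 54, 285) [-0.5, 2.7, -0.1]
```

Commanded z is about 313 mm. Now down the last 28 mm slowly.

```bash
python3 -m jog '[[[-0.1,0.5,0],0,1],[[-0.2,1.0,0],0,1],[[-0.3,1.5,0],0,1],[[-0.3,2.0,0],0,1],[[-0.3,2.4,0],0,1],[[-0.3,2.7,0],0,1],[[-0.3,2.9,0],0,1],[[-0.3,2.9,0],0,1]]'; python3 - <<'E'
from h import *
from bench import grab_frame
rows([(11,50,285)])
for n in ('scene','top'): cv2.imwrite(f'pics/{n}6.png',grab_frame(n)['image'])
a=cv2.imread("pics/scene6.png")[130:290,150:340]; cv2.imwrite("pics/scene6c.png",cv2.resize(a,None,fx=4,fy=3.7,interpolation=cv2.INTER_CUBIC))
E
```

```text
clock: 11.48
tcp_pos: [0.5619, -0.053, 0.2853]
orientation: [-1.05, 1.429, -1.431]
contact_force: [-5.7, 1.1, 16.7]
grip_width: 0.0
now case mm [ 11.7  51.7 285.3] F [-5.8 -0.6 16.7] t 11.475 w 1.3362242100178204e-05
tool axes in case: x [-0.01 -1.    0.  ] z [ 1.   -0.01  0.  ]
(11, 50, 285) [0.2, 0.0, -0.1]
```

View pics/scene6c.png

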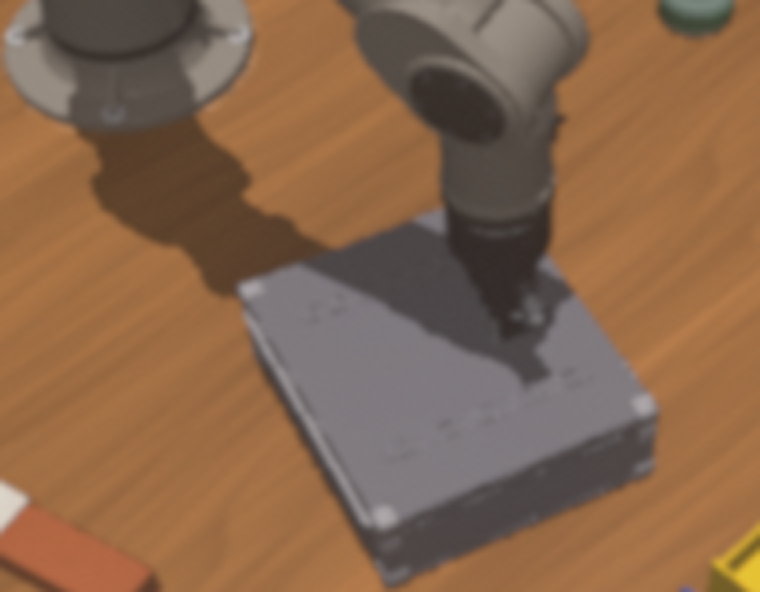

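```bash
python3 -m jog '[[[0,0,0],0,1],[[0,-3,0],0,1],[[0,-9,0],0,1],[[0,-15,0],0,1],[[0,-21,0],0,1],[[3,-25,0],0,1],[[9,-25,0],0,1],[[15,-25,0],0,1],[[21,-25,0],0,1],[[27,-25,0],0,1]]'; python3 -m jog '[[[2,0,0],0,1],[[2,0,0],0,1],[[2,0,0],0,1],[[2,0,0],0,1]]'; python3 - <<'E'
from h import *
from bench import grab_frame
rows([])
for n in ('scene','top'): cv2.imwrite(f'pics/{n}7.png',grab_frame(n)['image'])
a=cv2.imread("pics/scene7.png")[130:290,150:340]; a=cv2.resize(a,(400,340),interpolation=cv2.INTER_CUBIC)
b=cv2.imread("pics/top7.png")[110:290,235:435]; b=cv2.resize(b,(400,340),interpolation=cv2.INTER_CUBIC)
cv2.imwrite("pics/c7.png",np.hstack([a,b]))
for n in ('scene','top'):
  print(n,[np.round(proj(n,W(x,y,.112)),1).tolist() for x in(-.13,.13) for y in (-.115,.115)])
E
```

```text
clock: 12.82
tcp_pos: [0.4793, -0.313, 0.5332]
orientation: [-1.051, 1.431, -1.43]
contact_force: [1.6, 0.1, 1.5]
grip_width: -0.0002
clock: 13.32
tcp_pos: [0.4758, -0.3278, 0.5338]
orientation: [-1.051, 1.427, -1.427]
contact_force: [0.6, -0.7, 0.1]
grip_width: -0.0001
now case mm [  10.1 -236.2  533.8] F [ 0.7 -0.5  0.1] t 13.325 w -8.067710799729542e-05
tool axes in case: x [-0. -1. -0.] z [ 1. -0.  0.]
scene [[206.8, 207.0], [272.2, 179.8], [242.2, 272.7], [312.4, 240.0]]
top [[328.7, 257.6], [251.4, 231.3], [355.7, 173.5], [281.1, 149.1]]
```

View pics/c7.png

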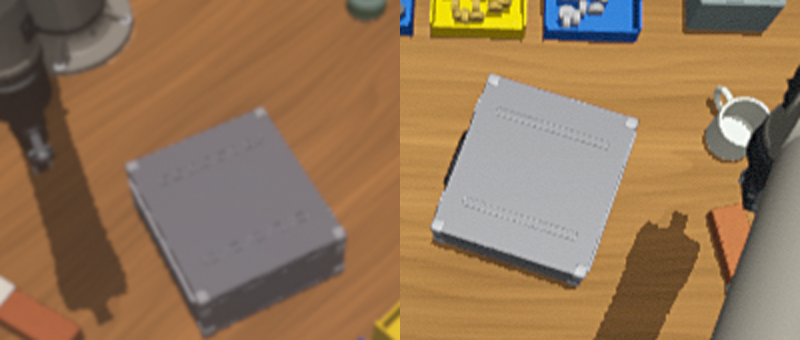

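View pics/scene7.png

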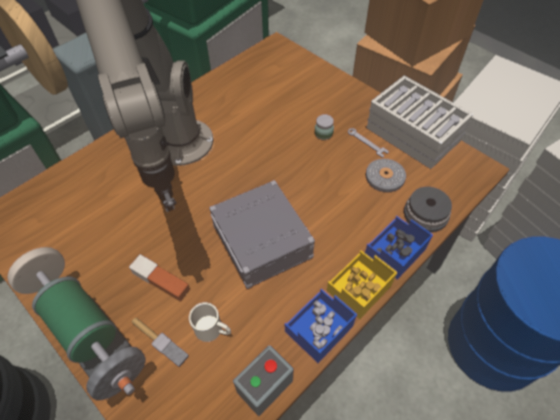

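```bash
python3 -c "
from bench import *
print(hand_in(), get_obs()['clock'])"
```

```text
the job is handed in; nothing more can be done
the job is handed in; nothing more can be done
```

The case is closed and the job is handed in, at about 13.4 s of the 58 s allowed. No verdict was reported.

With the fingers shut, I pushed the flap down by its blue outer face until it met its stop. The fingertip stopped at 80 mm above the bench with about 18 N, and the picture showed the flap flat with the cover still open. I then came round outside the cover, pushed its outer face along its arc, and lowered it slowly for the last part. It met the rim at 112 mm with about 17 N.

**Last checks:**
- **Cover:** the final pictures show it flush. Its free-edge corners sit within about 4 pixels of where a shut cover should be, with no sign of it riding high.
- **Bystanders:** they look unmoved in the scene view by eye. I did not measure them.
- **Robot:** clear of everything, with the force reading near zero.
- **Not checked:** the levers cannot be seen under the shut cover. They looked in place in the first pictures, and the fingers were only ever on the outer faces.
- **Small disagreement:** the two hinge-side corners were 5 to 6 pixels off in the scene view. I put that down to rounded corners and my estimate of the case's position.

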